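# Choke and prime a cold engine at the test board

## Task

Make the engine ready for a cold start at its control board: push the choke lever (the one with the flat paddle) away from you, past its half-choke click, until it rests at the full-choke stop, and after that press the primer plunger fully home and let it come up again. Only push and press: do not pinch the paddle between the fingers. Leave the throttle lever with the ball knob and all the loose things as they are.

Things in the scene. Friction and masses are not known exactly. Their poses are not given: they have to be found in the camera images.
- board: fixed plywood board 280 x 300 x 18 mm with two lever units side by side (130 mm apart, may be swapped) and the primer post. Origin: centre of its underside, on the bench top. +x: the direction in which the choke lever is pushed (roughly away from the robot), +y left, z up; the units share these axes. Nothing on it stands above 145 mm. Loose small things lie along its far and near edges.
- choke_pivot (a point): centre of the choke lever's hinge pin, 58 mm above the bench, between two round steel cheeks of 40 mm radius (their top is 98 mm above the bench). The pin runs along the board's y.
- choke_paddle (a point): centre of the choke lever's flat black paddle, 65 mm from the pivot. The paddle is 48 mm wide (board y), 40 mm long (45 to 85 mm from the pivot, along the lever) and 12 mm thick. Its ribbed flat near face (towards the board's -x) is the side to push on; fingers pressing on the near and the far half of its thickness at once count as pinching.
- choke_lever (a joint): lever angle in rad. 0: leaning 0.45 from the vertical to the board's -x (run, its start); 0.45: upright (half choke, first click); 0.90: leaning 0.45 to +x, at a solid stop (full choke). A spring detent pulls it into each place; pushing at the paddle takes about 12 N at most; past about 0.70 it falls into the last place by itself.
- throttle_ball (a point): centre of the throttle lever's black ball knob, 29 mm across, 73 mm from that lever's pivot; the lever stands at any angle between 0.45 rad towards -x and 0.45 rad towards +x and stays where it is put by friction. To be left alone.
- primer_top (a point): centre of the top of the primer plunger, a round metal push button 30 mm across on a turned metal post near the front edge of the board; it is pressed straight down 7 mm against a spring (about 5 N when fully down) and comes back by itself.
- primer (a joint): travel of the primer plunger in m: 0 up, 0.007 fully down.
- driver_orange: loose short screwdriver, 132 mm long, on the far strip of the board; to be left alone
- abrasive_pad: loose dark scouring pad, 30 x 58 x 19 mm, on the far strip of the board; to be left alone
- nut_1: loose hex nut 22 x 24 x 12 mm, on the near left of the board; to be left alone
- nut_2: loose hex nut 22 x 24 x 12 mm, on the near right of the board; to be left alone
- spanner_14: loose combination spanner, 197 mm long, on the bench left of the board; to be left alone
- pliers: loose pliers with red grips, 157 mm long, on the bench right of the board; to be left alone
- tape_roll: loose black tape roll, 70 mm across, 19 mm high, on the bench right of the board; to be right alone

How it is judged:
On the way, in this order (a step that is already met when the one before it is completed fails the run):
1. the choke lever has been pushed past half choke to the full-choke stop (value of joint choke_lever above 0.84 rad), for 0.2 s.
2. the primer plunger is then pressed fully home (value of joint primer above 0.0058 m and value of joint choke_lever above 0.84 rad), for 0.1 s.
At the end, for the whole second after the job is handed in: The choke lever rests at full choke (joint above 0.84 rad), the primer plunger has come up again (below 1.5 mm), the throttle ball is within 12 mm and every loose thing within 15 mm of where it was (value of joint choke_lever above 0.84 rad and value of joint primer below 0.0015 m and distance of throttle_ball from where it was at the start of the episode below 0.012 m and distance of each of driver_orange, abrasive_pad, nut_1, nut_2, spanner_14, pliers, tape_roll from where it was at the start of the episode below 0.015 m); the robot touches nothing.
It fails at once if the choke paddle is pinched (more than 2 N of the fingers on both its halves at once) (contact force between the fingers and choke_lever_c2 above 2 N and contact force between the fingers and choke_lever_c3 above 2 N).
It fails at once if the throttle lever is moved more than 12 mm (distance of throttle_ball from where it was at the start of the episode above 0.012 m).
It fails at once if a loose thing is lifted or shifted by more than 15 mm (distance of any of driver_orange, abrasive_pad, nut_1, nut_2, spanner_14, pliers, tape_roll from where it was at the start of the episode above 0.015 m).
It also fails if it takes over 40 s, if anything falls off the work surface, if the arm or the gripper's body presses on something with over 40 N, if the wrist force passes 120 N, or if a joint passes its speed limit or range.

## Robot

A 7-joint arm with a two-finger parallel gripper is mounted at the origin on a cart in front of the work surface, level with it; the furniture and walls round the work are solid. World frame = base frame: x ahead of the robot, y to its left, z up, the work surface at z = 0. Lengths are in m, angles in rad, forces in N, time in s.
With the tool pointing down it reaches from about 0.425 to 1.025 m from the base axis. Payload 3.6 kg.
Tool frame: the origin (TCP) lies midway between the tips of the shut fingers; the grasp point (between the pads) lies 19 mm behind it; z points along the fingers, y is the direction in which the jaws open and shut (so a half turn about z gives the same grasp; the last joint's range is limited). The gripper opens to 85 mm and grips with 20 to 120 N. Pads are 22 mm wide; open, the fingers measure 114 mm over their backs; the gripper's body (76 mm by 85 mm) begins 54 mm behind the grasp point. The pads swing forward as they close: fully open they stand 13 mm farther back than shut.
Start: joints at [-1.371, 0.591, 0.048, 1.609, -0.033, 0.943, -0.034], TCP at [0.21, 0.694, 0.231] pointing down, gripper open.
Joint ranges: [-2.69, 2.69], [-0.47, 2.24], [-1.27, 1.36], [0.19, 2.51], [-1.53, 4.68], [0.08, 2.07], [-3.09, 3.09]. Speed limits (rad/s): [2.57, 2.57, 3.14, 3.14, 3.14, 3.14, 3.14].

## Interface

Orientations are given as a unit quaternion [x, y, z, w].
In Python, from cell import env gives the robot as it stands. The module is installed in compiled form; this text tells all that it offers.
- The arm moves only by the shell command python3 -m jog 'ROWS' [OPENING] [FORCE]. ROWS is JSON, a list of rows, each a list of 6 numbers: the shift along the tool's x, y, z scaled (see below), then the turn, a rotation vector about the tool's x, y, z scaled (see below). In form: [[x, y, z, wx, wy, wz], ...]. A call has 1 to 20 rows; each row shifts and turns the commanded pose from where the row before left it, along the tool's axes as they then stand; what a row does not reach is not made up. The controller multiplies each number of a shift by 0.8 m and each number of a turn by 180 degrees. A row lasts 1/10 s, in which the tool goes at most 50 mm and 8.59 degrees, less where a joint would pass 70% of its speed; a pose out of reach is approached as far as the arm can. A call with a number of a shift or a turn outside -1 to 1 is refused whole. A call with a gripper value outside its range is refused whole. OPENING is the closure in counts, from 0 (fully open) to 255 (shut), set as the call begins (- or left out, the last holds). The fingers move at their own pace and stop on an object; FORCE is the grip in N (left out, the last holds). Time passes only in rows, so rows that do not move let the fingers close. It gives the time, the measured TCP pose, the force and the opening at its end, in the units of the state.
- env.read_state(): the state, without advancing time (a new reading comes with each control period).
- env.grab_frame(name): name is "side" or "top"; returns (picture, depth): 480x640x3 uint8, red, green, blue; 480x640 float32, m along the optical axis (not along the pixel's ray), 0 where there is no reading.
- env.camera_params(name): a dict with "camera_matrix" (3x3 intrinsics, pixels), "R" (3x3) and "t" (3): a world point X has camera coordinates R X + t. Camera axes: x right, y down, z forward; pixel columns grow to the right and rows downward; lengths in m; the calibration is good to about 2 mm. A picture is of the moment at which its call begins. camera_params takes no time and is no camera call.
- env.job_done(): hands the job in, once; it reports no verdict.
Trained networks look in the newest picture that a camera, given by its name, has taken for a name from the list of things; names that differ only in an ending like _2 or _b are one class to them, and where a whole thing is asked for, a point or a joint stands for the part that bears it (a point fixed in the world has none). Each returns a list of dicts, best first, with "score" (0 to 1); they miss things now and then, are a little off and sometimes report something else, mostly with a low value. They report only what shows in the picture. A call takes as long as a camera call.
- env.look_for(camera, name): "centre" ([x, y, z] in m, in the coordinates of the camera as it stood for that picture, good to about 4 mm: the middle of the surface that is visible of it).
- env.outline_of(camera, name): "region" (480x640 bool, what is visible of it).
The state is a dict: "t": time; "joint_pos": joint angles; "dq": joint speeds; "joint_torque": joint torques, N m; "tcp_pos": TCP position; "tool_rot": TCP orientation; "ft_force": force on the tool from outside, world axes, zero at the start; "ft_torque": the same for the moment, N m; "gripper_width": finger opening in m.
Only numpy, scipy, OpenCV 4.12 (cv2) and the standard library are available. Lean on these libraries where they do the work, as an engineer would, in place of code of your own. Each camera call takes 0.05 s, during which the arm holds its last target.

## Working session

There is one attempt and no reset: what is moved stays moved. The work goes in short steps, Python scripts to look and compute and a shell command to move; the robot and the scene stay as the last step left them, time stands still between calls to the robot, and variables do not carry over. Pictures are saved under pics/ and viewed, and the job is handed in when it is done.

```bash
mkdir -p pics; cat > h.py <<'E'
from cell import env
import numpy as np, cv2
def w(cam,c):
    p=env.camera_params(cam); R=np.array(p["R"]);t=np.array(p["t"]); return R.T@(np.array(c)-t)
def pix(cam,X):
    p=env.camera_params(cam); c=np.array(p["R"])@X+p["t"]; u=np.array(p["camera_matrix"])@c; return u[:2]/u[2]
def cloud(cam,d):
    p=env.camera_params(cam);K=np.array(p["camera_matrix"]);v,u=np.mgrid[:480,:640]
    c=np.stack([(u-K[0,2])/K[0,0]*d,(v-K[1,2])/K[1,1]*d,d],-1)
    return (c-np.array(p["t"]))@np.array(p["R"])
E
python3 - <<'E'
from h import *
s=env.read_state(); print({k:np.round(v,3) for k,v in s.items()})
for cam in("top","side"):
    im,d=env.grab_frame(cam); cv2.imwrite(f"pics/{cam}0.png",im[:,:,::-1]); np.save(f"{cam}d.npy",d)
    for n in("board","choke_paddle","throttle_ball","primer_top","choke_pivot"):
        try: print(cam,n,[(np.round(w(cam,r["centre"]),3),round(r["score"],2)) for r in env.look_for(cam,n)[:3]])
        except Exception as e: print(n,e)
E
```

```text
{'t': np.float64(0.0), 'joint_pos': array([-1.371,  0.592,  0.048,  1.61 , -0.033,  0.943, -0.034]), 'dq': array([ 0.   ,  0.001, -0.   ,  0.001, -0.   , -0.001,  0.001]), 'joint_torque': array([-0.0000e+00, -5.4869e+01,  1.5460e+00, -1.9812e+01,  9.0000e-03,
        9.0000e-03, -0.0000e+00]), 'tcp_pos': array([0.21 , 0.693, 0.23 ]), 'tool_rot': array([ 0.146,  0.989, -0.001, -0.   ]), 'ft_force': array([-0.523,  0.543, -0.557]), 'ft_torque': array([-0.062, -0.013, -0.025]), 'gripper_width': np.float64(0.085)}
top board [(array([0.527, 0.086, 0.016]), 0.88)]
top choke_paddle [(array([0.555, 0.019, 0.136]), 0.5), (array([0.458, 0.035, 0.082]), 0.23)]
top throttle_ball [(array([0.545, 0.154, 0.137]), 0.81)]
top primer_top [(array([0.463, 0.04 , 0.083]), 0.41)]
top choke_pivot [(array([0.569, 0.03 , 0.03 ]), 0.97)]
side board [(array([0.509, 0.017, 0.026]), 0.56)]
side choke_paddle [(array([0.555, 0.006, 0.131]), 0.5)]
side throttle_ball [(array([0.546, 0.146, 0.136]), 0.74)]
side primer_top []
side choke_pivot [(array([0.563, 0.021, 0.059]), 0.86)]
```

View pics/top0.png

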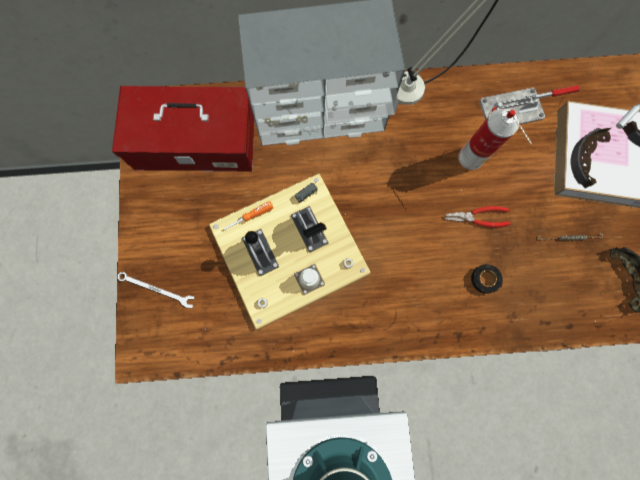

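View pics/side0.png

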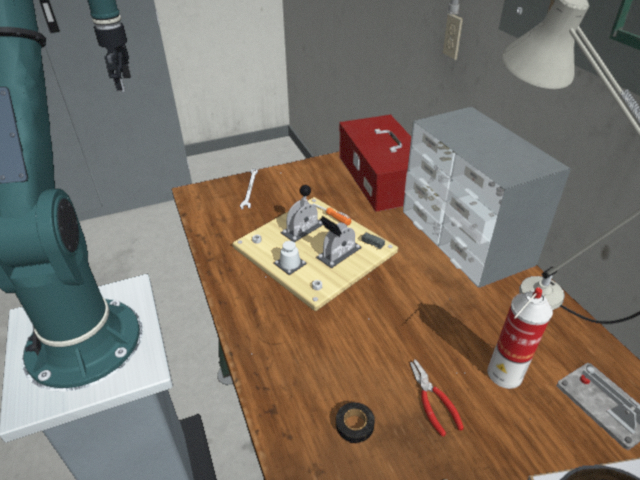

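```bash
python3 - <<'E'
from h import *
im=cv2.imread("pics/top0.png"); d=np.load("topd.npy"); P=cloud("top",d)
cv2.imwrite("pics/topz.png",cv2.resize(im[170:335,200:380],None,fx=3.3,fy=3.3,interpolation=cv2.INTER_CUBIC))
im2=cv2.imread("pics/side0.png"); cv2.imwrite("pics/sidez.png",cv2.resize(im2[175:315,225:405],None,fx=4,fy=4,interpolation=cv2.INTER_CUBIC))
R=np.zeros((480,640),bool);R[170:335,200:380]=1
m=R&(P[...,2]>0.010)&(P[...,2]<0.025)
r=cv2.minAreaRect(P[m][:,:2].astype(np.float32)*1000); print(r)
c=np.array(r[0])/1000
print("z board",np.median(P[m][:,2]))
m2=R&(P[...,2]>0.06)
n,l,st,ce=cv2.connectedComponentsWithStats(m2.astype(np.uint8))
for i in range(1,n):
    q=P[l==i]; 
    if len(q)>5: print(i,len(q),q.mean(0).round(3),q.min(0).round(3),q.max(0).round(3))
q=P[R&(P[...,2]>0.105)]; print(len(q))
for X in q: print(np.round(X,3),end=' ')
E
```

```text
((607.1290283203125, 107.08604431152344), (419.83416748046875, 300.6122131347656), 21.6086368560791)
z board 0.01934681057189222
28 408 [0.57  0.024 0.11 ] [ 0.336 -0.007  0.06 ] [0.623 0.054 1.048]
35 383 [0.536 0.148 0.11 ] [0.336 0.033 0.061] [0.572 0.169 1.048]
59 242 [0.462 0.037 0.072] [0.443 0.018 0.06 ] [0.483 0.057 0.084]
454
[0.336 0.033 1.048] [0.336 0.033 1.048] [0.336 0.033 1.048] [0.336 0.033 1.048] [0.336 0.033 1.048] [0.336 0.033 1.048] [0.336 0.033 1.048] [0.336 0.033 1.048] [0.336 0.033 1.048] [0.336 0.033 1.048] [0.336 0.033 1.048] [0.336 0.033 1.048] [0.336 0.033 1.048] [0.336 0.033 1.048] [0.336 0.033 1.048] [0.336 0.033 1.048] [0.336 0.033 1.048] [0.336 0.033 1.048] [0.336 0.033 1.048] [0.336 0.033 1.048] [0.336 0.033 1.048] [0.336 0.033 1.048] [0.336 0.033 1.048] [0.336 0.033 1.048] [0.336 0.033 1.048] [0.336 0.033 1.048] [0.336 0.033 1.048] [0.336 0.033 1.048] [0.336 0.033 1.048] [0.336 0.033 1.048] [0.336 0.033 1.048] [0.575 0.006 0.11 ] [0.575 0.004 0.113] [0.573 0.002 0.117] [ 0.573 -0.     0.119] [0.336 0.033 1.048] [0.574 0.011 0.11 ] [0.574 0.008 0.108] 
[... 7673 characters left out ...]
 [0.336 0.033 1.048] [0.336 0.033 1.048] [0.336 0.033 1.048] [0.336 0.033 1.048] [0.336 0.033 1.048] [0.336 0.033 1.048] [0.336 0.033 1.048] [0.336 0.033 1.048] [0.336 0.033 1.048] [0.336 0.033 1.048] [0.336 0.033 1.048] [0.336 0.033 1.048] [0.336 0.033 1.048] [0.336 0.033 1.048] [0.336 0.033 1.048] [0.336 0.033 1.048] [0.336 0.033 1.048] [0.336 0.033 1.048] [0.336 0.033 1.048] [0.336 0.033 1.048] [0.336 0.033 1.048] [0.336 0.033 1.048] [0.336 0.033 1.048] [0.336 0.033 1.048] [0.336 0.033 1.048] [0.336 0.033 1.048] [0.336 0.033 1.048] [0.336 0.033 1.048] [0.336 0.033 1.048] [0.336 0.033 1.048] [0.336 0.033 1.048] [0.336 0.033 1.048] [0.336 0.033 1.048] [0.336 0.033 1.048] [0.336 0.033 1.048]
```

View pics/topz.png

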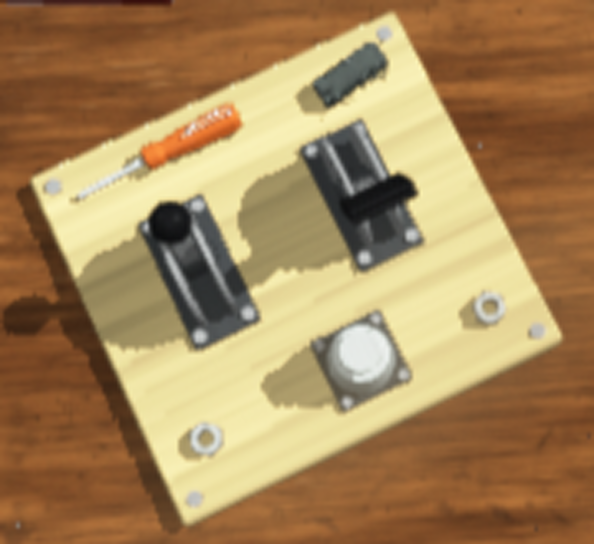

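View pics/sidez.png

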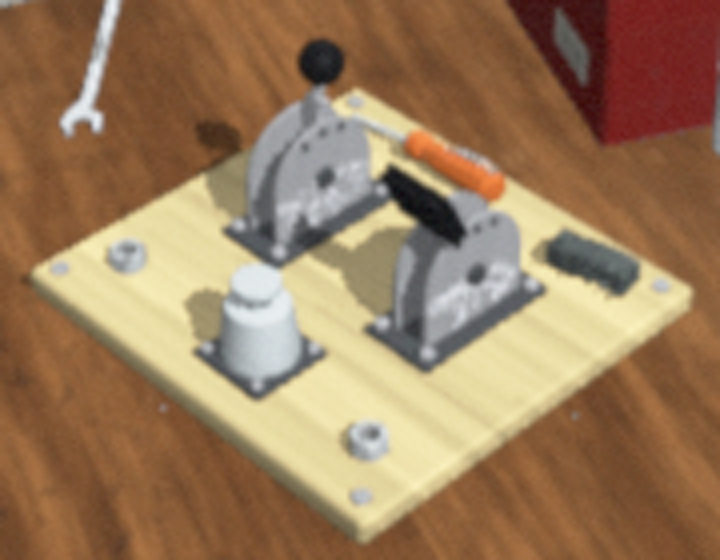

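```bash
python3 - <<'E'
from h import *
p=env.camera_params("top");K=np.array(p["camera_matrix"]);R=np.array(p["R"]);t=np.array(p["t"])
def ray(u,v,z):
    d=R.T@np.linalg.inv(K)@[u,v,1]; o=-R.T@t; return (o+d*(z-o[2])/d[2])[:2]
def zz(x,y,z): return ray(200+(x+.5)/3.3-.5,170+(y+.5)/3.3-.5,z)
FL,FR,NR,NL=[zz(*a,0.018) for a in((35,180),(395,13),(562,340),(188,524))]
ex=(FL-NL)+(FR-NR); ey=(FL-FR)+(NL-NR)
print(FL,FR,NR,NL,np.linalg.norm(FL-NL),np.linalg.norm(FR-NR),np.linalg.norm(FL-FR),np.linalg.norm(NL-NR))
c=(FL+FR+NR+NL)/4; y1=np.arctan2(ex[1],ex[0]); y2=np.arctan2(-ey[0],ey[1])
print(c,np.degrees([y1,y2])); y=(y1+y2)/2
print("cam pos",-R.T@t)
P=cloud("top",np.load("topd.npy")); v,u=np.mgrid[:480,:640]
B=P.copy(); D=P[...,:2]-c; B[...,0]=D[...,0]*np.cos(y)+D[...,1]*np.sin(y); B[...,1]=-D[...,0]*np.sin(y)+D[...,1]*np.cos(y)
roi=(abs(B[...,0])<.2)&(abs(B[...,1])<.15)&(P[...,2]<.2)
def rep(n,m):
    q=B[m&roi]; print(n,len(q),q.min(0).round(3),q.max(0).round(3),np.median(q,0).round(3))
rep("paddle top",(B[...,2]>.105)&(B[...,1]<0))
rep("ball",(B[...,2]>.105)&(B[...,1]>0))
rep("primer",(B[...,2]>.078)&(B[...,0]<-.03))
q=B[roi&(B[...,2]>.105)&(B[...,1]<0)]
for lo in np.arange(.105,.145,.005):
    s=q[(q[:,2]>=lo)&(q[:,2]<lo+.005)]; print(lo.round(3),len(s),s.min(0).round(3)[:2],s.max(0).round(3)[:2]) if len(s) else 0
p2=cloud("side",np.load("sided.npy"))
for n,px in (("primer side",0),):
    D=p2[...,:2]-c; B2=p2.copy(); B2[...,0]=D[...,0]*np.cos(y)+D[...,1]*np.sin(y); B2[...,1]=-D[...,0]*np.sin(y)+D[...,1]*np.cos(y)
    roi2=(abs(B2[...,0])<.14)&(abs(B2[...,1])<.15)&(p2[...,2]<.2)
    for nm,m in (("primer",(B2[...,2]>.075)&(B2[...,0]<-.03)&(abs(B2[...,1])<.03)),("paddle",(B2[...,2]>.105)&(B2[...,1]<0)),("ball",(B2[...,2]>.115)&(B2[...,1]>0))):
        q=B2[m&roi2]; print(nm,len(q),q.min(0).round(3),q.max(0).round(3))
np.savez("bf.npz",c=c,y=y)
E
```

```text
[0.61562482 0.26684449] [ 0.72545106 -0.00728117] [ 0.46889363 -0.10754221] [0.35976457 0.16586192] 0.2750671659194339 0.2754523383579478 0.29530777230158956 0.29437894911987833
[0.54243352 0.07947076] [21.44160102 21.79630112]
cam pos [0.33591408 0.03349362 1.04790187]
paddle top 200 [-0.021 -0.086  0.108] [ 0.004 -0.039  0.142] [-0.012 -0.061  0.134]
ball 147 [0.02  0.053 0.106] [0.047 0.081 0.149] [0.031 0.066 0.141]
primer 113 [-0.103 -0.024  0.078] [-0.075  0.004  0.084] [-0.089 -0.01   0.08 ]
0.105 6 [-0.006 -0.08 ] [ 0.004 -0.039]
0.11 13 [-0.004 -0.082] [ 0.004 -0.039]
0.115 17 [-0.002 -0.085] [ 0.001 -0.042]
0.12 15 [-0.012 -0.082] [-0.001 -0.039]
0.125 10 [-0.02  -0.083] [-0.003 -0.042]
0.13 64 [-0.021 -0.086] [-0.007 -0.039]
0.135 71 [-0.02  -0.086] [-0.008 -0.041]
0.14 4 [-0.015 -0.074] [-0.012 -0.045]
primer 100 [-0.105 -0.024  0.075] [-0.076  0.006  0.083]
paddle 192 [-0.023 -0.089  0.105] [ 0.004 -0.038  0.14 ]
ball 118 [0.018 0.054 0.117] [0.043 0.078 0.148]
```

```bash
python3 -m jog '[[0,0,0,0,0,-0.0427],[0,0,0,0,0,-0.0427],[0,0,0,0,0,-0.0427],[0,0,0,0,0,-0.0427],[0,0,0,0,0,-0.0427],[0,0,0,0,0,0]]' 255 60
python3 -m jog '[[-0.0018,-0.03,0,0,0,0],[-0.0018,-0.05,0,0,0,0],[-0.0018,-0.05,0,0,0,0],[-0.0018,-0.05,0,0,0,0],[-0.0018,-0.05,0,0,0,0],[-0.0018,-0.05,0,0,0,0],[-0.0018,-0.05,0,0,0,0],[-0.0018,-0.05,0,0,0,0],[-0.0018,-0.05,0,0,0,0],[-0.0018,-0.05,0,0,0,0],[0,0,0,0,0,0]]'
```

```text
t: 1.2
tcp_pos: [0.2103, 0.6938, 0.2313]
tool_rot: [-0.187, 0.982, 0.0, -0.0]
ft_force: [-0.4, -0.4, 0.0]
gripper_width: 0.0001
t: 2.3
tcp_pos: [0.3672, 0.3356, 0.2312]
tool_rot: [-0.181, 0.983, -0.002, -0.0]
ft_force: [0.2, 0.6, 0.1]
gripper_width: -0.0001
```

```bash
python3 -m jog '[[-0.0018,-0.05,0,0,0,0],[-0.0018,-0.05,0,0,0,0],[-0.0018,-0.05,0,0,0,0],[-0.0018,-0.05,0,0,0,0],[-0.0018,-0.05,0,0,0,0],[-0.0018,-0.05,0,0,0,0],[-0.0018,-0.05,0,0,0,0],[-0.0018,-0.05,0,0,0,0],[-0.0018,-0.05,0,0,0,0],[-0.001,-0.007,0,0,0,0],[0,0,0,0,0,0],[0,0,0,0,0,0]]'; python3 - <<'E'
from h import *
f=np.load("bf.npz");c=f["c"];y=f["y"];s=env.read_state();D=s["tcp_pos"][:2]-c
print("board",D[0]*np.cos(y)+D[1]*np.sin(y),-D[0]*np.sin(y)+D[1]*np.cos(y)); from scipy.spatial.transform import Rotation as Ro
print(Ro.from_quat(s["tool_rot"]).as_matrix().round(4), [np.cos(y),np.sin(y)])
for n in("side","top"):
    im,d=env.grab_frame(n); cv2.imwrite(f"pics/{n}1.png",im[:,:,::-1])
E
```

```text
t: 3.5
tcp_pos: [0.5117, 0.009, 0.2313]
tool_rot: [-0.188, 0.982, 0.0, -0.0]
ft_force: [0.2, 1.2, 0.1]
gripper_width: -0.0004
board -0.0544981895037957 -0.054229571189194144
[[-9.296e-01 -3.687e-01 -4.000e-04]
 [-3.687e-01  9.296e-01  9.000e-04]
 [-0.000e+00  1.000e-03 -1.000e+00]] [np.float64(0.9296546746674017), np.float64(0.36843206411636786)]
```

View pics/side1.png

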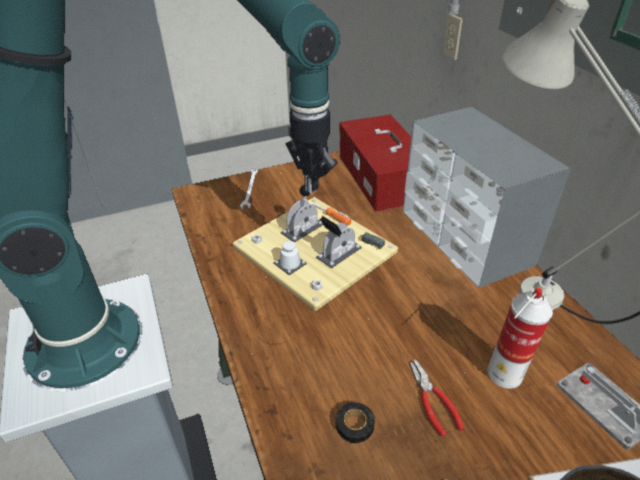

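The side view shows the shut gripper (tip about (308,190)) hanging above and in front of the choke lever (~(335,228)), with a clear way down. Next it goes down, then pushes.

```bash
python3 -m jog '[[0,-0.011,0.02,0,0,0],[0,0,0.03,0,0,0],[0,0,0.03,0,0,0],[0,0,0.03,0,0,0],[0,0,0.025,0,0,0],[0,0,0.0125,0,0,0],[0,0,0,0,0,0],[0,0,0,0,0,0]]'; python3 - <<'E'
from h import *
for n in("side",):
    im,d=env.grab_frame(n); cv2.imwrite(f"pics/{n}2.png",cv2.resize(im[130:310,225:405,::-1],None,fx=3.3,fy=3.3))
E
```

```text
t: 4.4
tcp_pos: [0.5156, -0.0002, 0.1138]
tool_rot: [-0.188, 0.982, 0.0, 0.0]
ft_force: [-0.5, 0.5, 0.9]
gripper_width: -0.0004
```

View pics/side2.png

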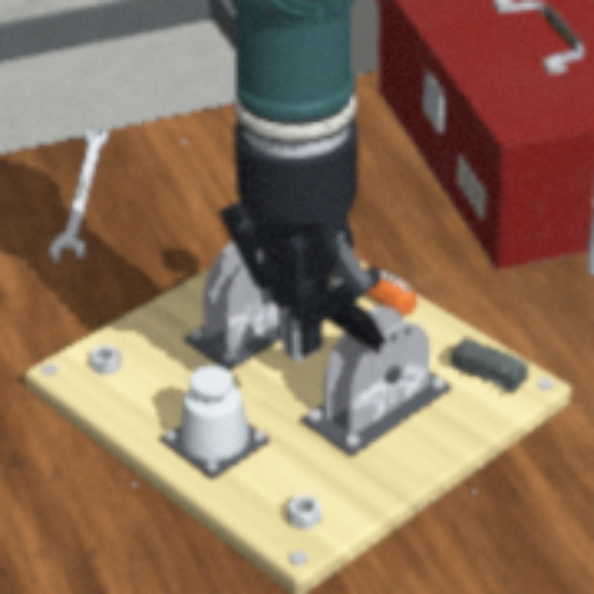

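The fingers (tip ~(300,355) in the crop) stand behind the paddle's near face, clear of the cheeks. Pushing along -tool x now.

```bash
python3 -m jog '[[-0.01,0,0,0,0,0],[-0.01,0,0,0,0,0],[-0.01,0,0,0,0,0],[-0.01,0,0,0,0,0],[-0.01,0,0,0,0,0],[-0.01,0,0,0,0,0],[-0.01,0,0,0,0,0]]'; python3 -m jog '[[-0.01,0,0,0,0,0],[-0.01,0,0,0,0,0],[-0.005,0,0,0,0,0],[0,0,0,0,0,0]]';  python3 - <<'E'
from h import *
for n in("side",):
    im,d=env.grab_frame(n); cv2.imwrite(f"pics/{n}3.png",cv2.resize(im[130:310,225:405,::-1],None,fx=3.3,fy=3.3))
E
```

```text
t: 5.15
tcp_pos: [0.5682, 0.0199, 0.1134]
tool_rot: [-0.187, 0.982, -0.0, 0.0]
ft_force: [0.5, 0.5, 0.1]
gripper_width: 0.0002
t: 5.55
tcp_pos: [0.5877, 0.0279, 0.1134]
tool_rot: [-0.188, 0.982, 0.0, 0.001]
ft_force: [0.1, 0.7, 0.3]
gripper_width: -0.0005
```

View pics/side3.png

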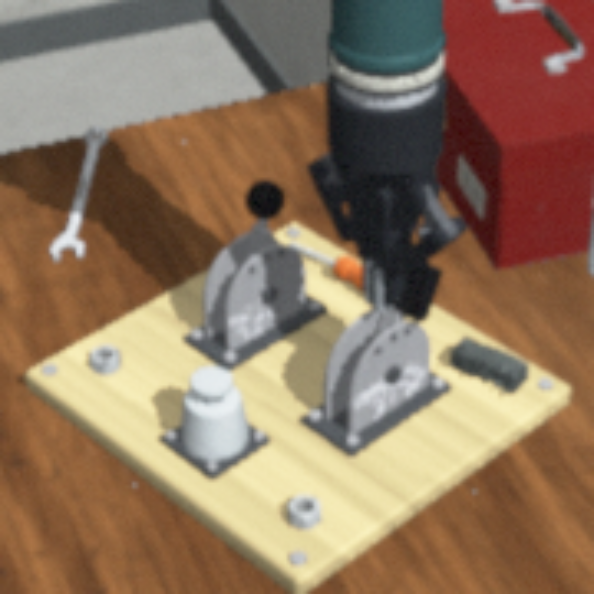

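The paddle seems to have tipped over (~(415,290)) away from the fingers, with no force left. A small extra push should confirm the stop.

```bash
python3 -m jog '[[-0.005,0,0,0,0,0],[-0.005,0,0,0,0,0],[0,0,0,0,0,0]]'; python3 -m jog '[[-0.0025,0,0,0,0,0],[0,0,0,0,0,0]]'
```

```text
t: 5.9
tcp_pos: [0.5948, 0.0308, 0.1136]
tool_rot: [-0.188, 0.982, 0.0, 0.001]
ft_force: [-0.1, 0.7, 0.1]
gripper_width: 0.0002
t: 6.1
tcp_pos: [0.5954, 0.0309, 0.1133]
tool_rot: [-0.187, 0.982, -0.0, 0.0]
ft_force: [0.2, 0.4, -0.1]
gripper_width: 0.0003
```

```bash
python3 -m jog '[[0.025,0,0,0,0,0],[0.03,0,-0.02,0,0,0],[0.03,0.01,-0.03,0,0,0],[0.03,0.02,-0.02,0,0,0],[0.03,0.025,0,0,0,0],[0.005,0.012,0,0,0,0],[0,0,0,0,0,0],[0,0,0,0,0,0]]'; python3 - <<'E'
from h import *
f=np.load("bf.npz");c=f["c"];y=f["y"]
def b(X): D=X[:2]-c; return np.round([D[0]*np.cos(y)+D[1]*np.sin(y),-D[0]*np.sin(y)+D[1]*np.cos(y),X[2]],4)
print("tcp",b(env.read_state()["tcp_pos"]))
for n in("side","top"):
    im,d=env.grab_frame(n); z=im[130:310,225:405] if n=="side" else im[165:340,195:385]
    cv2.imwrite(f"pics/{n}4.png",cv2.resize(z[:,:,::-1],None,fx=3.1,fy=3.1))
    P=cloud(n,d); B=np.array([0]); D=P[...,:2]-c
    B=np.stack([D[...,0]*np.cos(y)+D[...,1]*np.sin(y),-D[...,0]*np.sin(y)+D[...,1]*np.cos(y),P[...,2]],-1)
    m=(B[...,2]>.105)&(B[...,2]<.16)&(B[...,1]<-.035)&(B[...,1]>-.1)&(B[...,0]>-.04)&(B[...,0]<.1)
    if m.any(): q=B[m]; print(n,m.sum(),q.min(0),q.max(0))
    for nm in("throttle_ball",): print(nm,[b(w(n,r["centre"])) for r in env.look_for(n,nm)[:1]])
E
```

```text
t: 6.9
tcp_pos: [0.4656, 0.0367, 0.1694]
tool_rot: [-0.188, 0.982, -0.0, 0.001]
ft_force: [0.8, 0.2, 0.1]
gripper_width: 0.0001
tcp [-0.0872 -0.0115  0.1694]
side 320 [ 0.03402534 -0.0860044   0.10509764] [ 0.06195762 -0.03613707  0.13955933]
throttle_ball []
top 153 [ 0.04529797 -0.08703296  0.1197162 ] [ 0.06284797 -0.03913997  0.14060218]
throttle_ball [array([0.0254, 0.0693, 0.1365])]
```

View pics/side4.png

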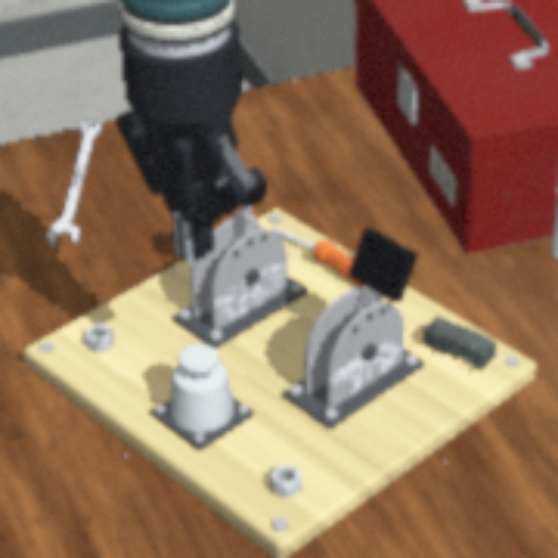

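View pics/top4.png

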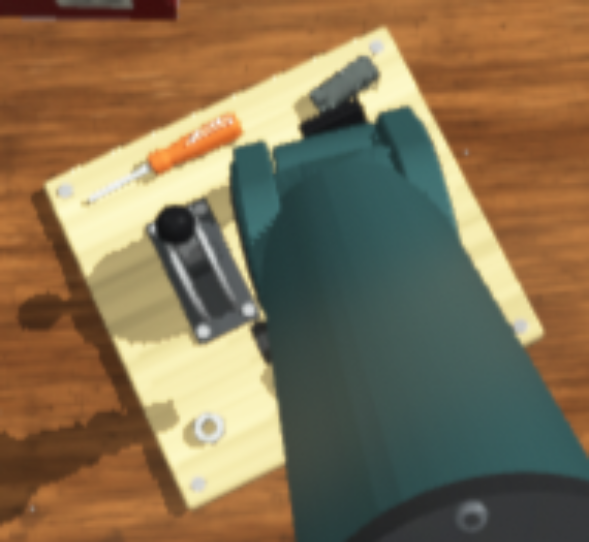

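The lever now leans forward (paddle ~(385,262) in the side crop), and the tool is above the primer. Next is a slow press.

```bash
python3 -m jog '[[0.003,0.0025,0.03,0,0,0],[0,0,0.03,0,0,0],[0,0,0.03,0,0,0],[0,0,0.01,0,0,0],[0,0,0,0,0,0]]'; python3 -m jog '[[0,0,0.004,0,0,0],[0,0,0.004,0,0,0],[0,0,0.002,0,0,0],[0,0,0,0,0,0]]'
python3 - <<'E'
from h import *
f=np.load("bf.npz");c=f["c"];y=f["y"]
im,d=env.grab_frame("side");cv2.imwrite("pics/side5.png",cv2.resize(im[130:310,225:405,::-1],None,fx=3.3,fy=3.3))
P=cloud("side",d);D=P[...,:2]-c
B=np.stack([D[...,0]*np.cos(y)+D[...,1]*np.sin(y),-D[...,0]*np.sin(y)+D[...,1]*np.cos(y),P[...,2]],-1)
def fit(B,lo,hi):
    m=(B[...,2]>.108)&(B[...,2]<.13)&(B[...,1]<-.04)&(B[...,1]>-.085)&(B[...,0]>lo)&(B[...,0]<hi)
    q=B[m]; A=np.c_[q[:,1],q[:,2],np.ones(len(q))]; k=np.linalg.lstsq(A,q[:,0],rcond=None)[0]; r=q[:,0]-A@k
    for _ in range(5):
        g=abs(r)<2.5*np.median(abs(r))+1e-4; k=np.linalg.lstsq(A[g],q[g,0],rcond=None)[0]; r=q[:,0]-A@k
    print(len(q),g.sum(),"lean",np.arctan(k[1]),"rms",r[g].std())
fit(B,-.03,.1)
P=cloud("side",np.load("sided.npy"));D=P[...,:2]-c
B0=np.stack([D[...,0]*np.cos(y)+D[...,1]*np.sin(y),-D[...,0]*np.sin(y)+D[...,1]*np.cos(y),P[...,2]],-1); fit(B0,-.05,.03)
E
```

```text
t: 7.6
tcp_pos: [0.4607, 0.0372, 0.0883]
tool_rot: [-0.187, 0.982, -0.0, -0.001]
ft_force: [0.1, 0.6, 0.4]
gripper_width: -0.0006
t: 8.0
tcp_pos: [0.4612, 0.0375, 0.0816]
tool_rot: [-0.187, 0.982, -0.0, 0.0]
ft_force: [0.0, 0.8, -0.4]
gripper_width: 0.0001
177 158 lean 0.49315317850390333 rms 0.0019461836709547939
64 50 lean -0.43036153798326265 rms 0.0006455188591233513
```

View pics/side5.png

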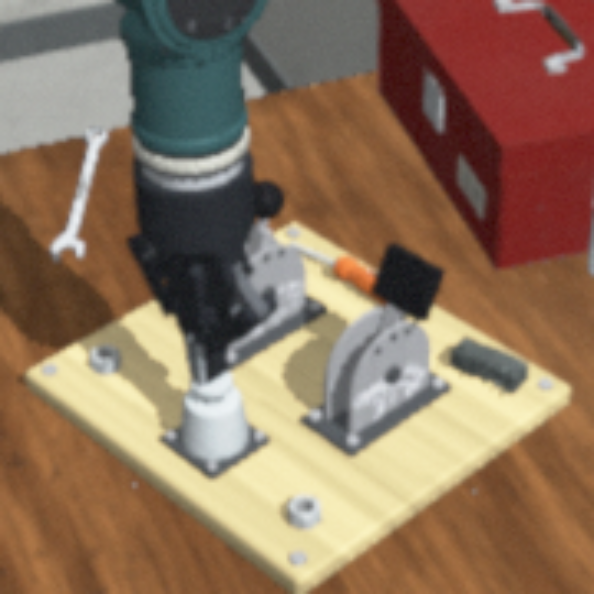

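The plane fit gives the paddle a lean of about +0.49 rad (before: -0.43), so it is at full choke. The fingertips are at the button top (~(212,375)); I keep pressing while watching the force.

```bash
python3 -m jog '[[0,0,0.003,0,0,0],[0,0,0.002,0,0,0],[0,0,0,0,0,0]]'; python3 -m jog '[[0,0,0.002,0,0,0],[0,0,0.002,0,0,0],[0,0,0,0,0,0]]'
```

```text
t: 8.35
tcp_pos: [0.4612, 0.0375, 0.0773]
tool_rot: [-0.187, 0.982, -0.0, 0.0]
ft_force: [-1.0, 0.1, 2.5]
gripper_width: 0.0003
t: 8.65
tcp_pos: [0.4611, 0.0375, 0.0741]
tool_rot: [-0.187, 0.982, -0.0, 0.0]
ft_force: [-0.3, 0.2, 4.0]
gripper_width: 0.0
```

```bash
python3 -m jog '[[0,0,0.002,0,0,0],[0,0,0.001,0,0,0],[0,0,0,0,0,0]]';python3 -m jog '[[0,0,0.002,0,0,0],[0,0,0,0,0,0],[0,0,0,0,0,0]]'
```

```text
t: 8.95
tcp_pos: [0.4612, 0.0375, 0.0717]
tool_rot: [-0.187, 0.982, -0.0, 0.0]
ft_force: [-0.4, 0.2, 4.0]
gripper_width: 0.0001
t: 9.25
tcp_pos: [0.4612, 0.0375, 0.0709]
tool_rot: [-0.187, 0.982, 0.0, 0.0]
ft_force: [-1.0, 0.6, 13.8]
gripper_width: 0.0
```

The force jumped to 13.8 N and the tool stopped, so the plunger is home. Lifting off and moving away for a check.

```bash
python3 -m jog '[[0,0,0,0,0,0],[0,0,-0.02,0,0,0],[0,0,-0.04,0,0,0],[0,0,-0.05,0,0,0],[0,0,-0.05,0,0,0],[0,0,-0.04,0,0,0],[0,0.05,0,0,0,0],[0,0.05,0,0,0,0],[0,0.05,0,0,0,0],[0,0.05,0,0,0,0],[0,0.05,0,0,0,0],[0,0.05,0,0,0,0],[0,0.05,0,0,0,0],[0,0.04,0,0,0,0],[0,0.04,0,0,0,0],[0,0,0,0,0,0]]'
python3 - <<'E'
from h import *
f=np.load("bf.npz");c=f["c"];y=f["y"]
def b(X):
    D=X[...,:2]-c; return np.stack([D[...,0]*np.cos(y)+D[...,1]*np.sin(y),-D[...,0]*np.sin(y)+D[...,1]*np.cos(y),X[...,2]],-1)
for n in("side","top"):
    im,d=env.grab_frame(n); z=im[130:310,225:405] if n=="side" else im[165:340,195:385]
    cv2.imwrite(f"pics/{n}6.png",cv2.resize(z[:,:,::-1],None,fx=3.1,fy=3.1))
    old=cv2.imread(f"pics/{n}0.png")[:,:,::-1]
    for nm,D in(("before",np.load(n+"d.npy")),("now",d)):
        B=b(cloud(n,D)); r=(abs(B[...,0])<.14)&(abs(B[...,1])<.15)&(B[...,2]<.16)
        ba=B[r&(B[...,2]>.115)&(B[...,1]>.03)]; pr=B[r&(B[...,2]>.073)&(B[...,0]<-.05)]; pa=B[r&(B[...,2]>.105)&(B[...,1]<-.03)]
        print(n,nm,"ball",ba.mean(0).round(4),"primer",pr.mean(0).round(4),np.median(pr[:,2]),"paddle",pa.min(0).round(3),pa.max(0).round(3))
    for nm in("driver_orange","abrasive_pad","nut_1","spanner_14","pliers","tape_roll"): print(nm,[w(n,q["centre"]).round(3) for q in env.look_for(n,nm)[:2]])
E
```

```text
t: 10.85
tcp_pos: [0.3318, 0.3621, 0.2299]
tool_rot: [-0.191, 0.982, 0.001, -0.0]
ft_force: [0.4, -0.6, -0.2]
gripper_width: 0.0003
side before ball [0.0289 0.0633 0.136 ] primer [-0.0911 -0.0104  0.0787] 0.07917926876334345 paddle [-0.023 -0.089  0.105] [ 0.004 -0.038  0.14 ]
side now ball [0.0288 0.0632 0.1361] primer [-0.0911 -0.0104  0.0787] 0.07897572978140494 paddle [ 0.034 -0.088  0.105] [ 0.062 -0.037  0.139]
driver_orange []
abrasive_pad [array([0.677, 0.025, 0.04 ])]
nut_1 [array([ 0.49 , -0.054,  0.027])]
spanner_14 [array([0.464, 0.392, 0.009]), array([0.608, 0.033, 0.121])]
pliers [array([ 0.591, -0.4  ,  0.016])]
tape_roll [array([ 0.429, -0.385,  0.023]), array([0.506, 0.019, 0.019])]
top before ball [0.0319 0.0667 0.1408] primer [-0.089  -0.0102  0.0793] 0.0791782038002474 paddle [-0.021 -0.086  0.108] [ 0.004 -0.039  0.142]
top now ball [0.0319 0.0667 0.1404] primer [-0.0891 -0.0103  0.0793] 0.07933333735255672 paddle [ 0.035 -0.087  0.105] [ 0.062 -0.039  0.14 ]
driver_orange [array([0.634, 0.153, 0.034])]
abrasive_pad [array([0.672, 0.028, 0.034])]
nut_1 [array([ 0.494, -0.056,  0.036])]
spanner_14 [array([0.466, 0.397, 0.003]), array([0.541, 0.154, 0.141])]
pliers [array([ 0.593, -0.394,  0.011]), array([0.465, 0.397, 0.005])]
tape_roll [array([ 0.434, -0.38 ,  0.018])]
```

View pics/side6.png

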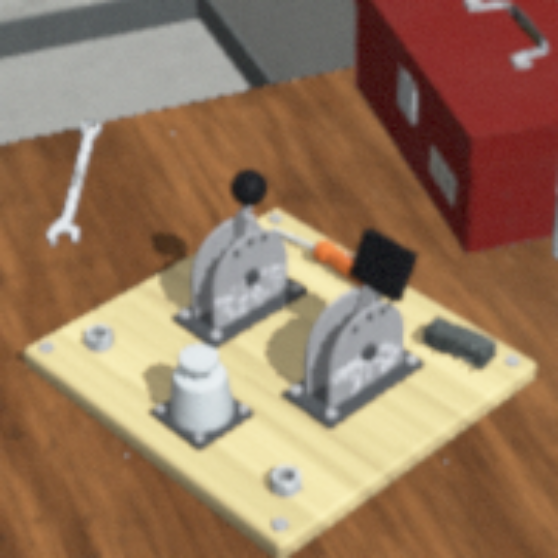

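View pics/top6.png

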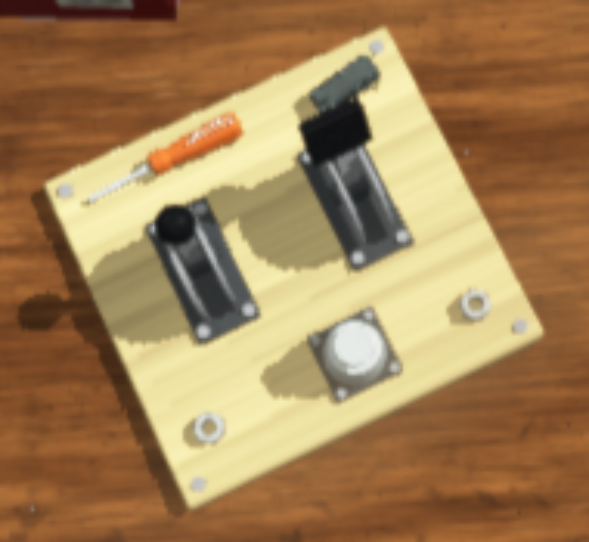

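Both views show the choke paddle leaning fully forward (top crop (335,130)), the primer up (355,347), and the ball knob and loose things where they were. Handing in.

```bash
python3 -c "
from cell import env
print(env.job_done())"
```

```text
the job is handed in; nothing more can be done
None
```

The engine is set for a cold start: the choke lever is at full choke and the primer has been pressed home and has come up again. I handed the job in at about 11 s of the 40 s allowed; no verdict is reported.

- **Choke lever:** I pushed it from its near face with the shut fingers until it fell over by itself into the last place. A plane fit to the paddle puts its lean at -0.43 rad before and +0.49 rad after. That is about 0.92 rad of travel against the nominal 0.90.
- **Stop not felt:** I pushed about 9 mm further to feel the solid stop, but no force came back, so full choke rests on the camera depth alone.
- **Primer plunger:** I pressed it until the force jumped from 4 N to 13.8 N and the tool stopped moving. After lifting off, its top reads the same height as at the start (0.0790–0.0793 m against 0.0792 m).
- **Throttle and loose things:** The throttle ball is within 0.5 mm of its starting place in both cameras. The loose things on the board, and the spanner, look unmoved in the pictures. The pliers and tape roll I only located at the end, with no starting figure to compare, but the arm never went near them. The detector missed the screwdriver in the side view, though it is plainly visible there in its place.

The arm ended clear of everything, with the wrist force near zero.

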